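Bring the handled sauce pot round to the front of the revolving stand

ROBOT

A 7-joint arm with a two-finger parallel gripper is mounted at the origin on the work surface. World frame = base frame: x ahead of the robot, y to its left, z up, the work surface at z = 0. Lengths are in m, angles in rad, forces in N, time in s.
With the tool pointing down it reaches from about 0.425 to 0.875 m from the base axis. Payload 4.7 kg.
Tool frame: the origin (TCP) lies on the centre line of the jaws, within the pads' length; the fingertips stand 22 mm ahead of it and the grasp point (between the pads) lies 3 mm ahead of it (ctrl.tcp_to_tips is the z of the fingertips in the tool frame, in m); z points along the fingers, y is the direction in which the jaws open and shut (so a half turn about z gives the same grasp; the last joint's range is limited). The gripper opens to 87 mm and grips with 3 to 60 N. Pads are 19 mm wide; open, the fingers measure 117 mm over their backs; the gripper's body (75 mm by 190 mm) begins 51 mm behind the grasp point.
Start: joints at [-1.101, 0.321, -0.07, 1.45, 0.023, 1.371, -0.057], TCP at [0.286, 0.584, 0.245] pointing down, gripper open.
Joint ranges: [-2.86, 2.86], [-0.3, 2.09], [-1.38, 1.24], [0.06, 2.45], [-1.56, 4.7], [0.09, 2.05], [-2.69, 2.69]. Speed limits (rad/s): [2.57, 2.57, 3.14, 3.14, 3.14, 3.14, 3.14].

INTERFACE

Orientations are given as a rotation vector (axis times angle).
In Python, from bench import ctrl, cams gives the robot as it stands.
- The arm moves only by the tool move_arm, never from a script. Its argument "deltas" is a list of rows, each an object with "linear": the shift along the tool's x, y, z as a fraction of full scale, a list of three; "turn": the turn, a rotation vector about the tool's x, y, z as a fraction of full scale, a list of three; "claw": the closure, from 0 (fully open) to 1 (shut). In form: [{"linear": [tx, ty, tz], "turn": [wx, wy, wz], "claw": claw}, ...]. A call has 1 to 20 rows; each row shifts and turns the commanded pose from where the row before left it, along the tool's axes as they then stand; what a row does not reach is not made up. Full scale, the value 1, is 0.03 m for a shift and 4 degrees for a turn. A row lasts 1/12 s, in which the tool goes at most 41.7 mm and 7.16 degrees, less where a joint would pass 70% of its speed; a pose out of reach is approached as far as the arm can. A call with a number of a shift or a turn outside -1 to 1 is refused whole. A call with a gripper value outside its range is refused whole. The fingers move at their own pace and stop on an object; "grip_force" is the grip in N (left out, the last holds). Time passes only in rows, so rows that do not move let the fingers close. It gives the time, the measured TCP pose, the force and the opening at its end, in the units of the state.
- ctrl.get_state(): the state, without advancing time (a new reading comes with each control period).
- cams.get_image(name): name is "scene" or "top" or "wrist"; returns a dict with "image" (384x512x3 uint8, red, green, blue), "K" (3x3 intrinsics, pixels), "world_from_camera" (4x4, takes a point from camera to world coordinates); the wrist camera has in their place "tool_from_camera" (4x4, takes a point from camera to tool coordinates, whose origin is the TCP and whose axes are the flange's). Camera axes: x right, y down, z forward; pixel columns grow to the right and rows downward; lengths in m; the calibration is good to about 2 mm. A picture is of the moment at which its call begins: read the wrist's pose just before it. There is no depth.
- ctrl.close_job(): hands the job in, once; it reports no verdict.
The state is a dict: "time": time; "joint_positions": joint angles; "qd": joint speeds; "joint_torque": joint torques, N m; "position": TCP position; "tool_rot": TCP orientation; "ft_force": force on the tool from outside, world axes, zero at the start; "torque": the same for the moment, N m; "grip_width": opening from 0.0 (shut) to 1.0 (fully open).
Only numpy, scipy, OpenCV 4.12 (cv2) and the standard library are available. Lean on these libraries where they do the work, as an engineer would, in place of code of your own. Each camera call takes 0.05 s, during which the arm holds its last target. There are 200 camera calls.

TASK

Turn the revolving sauce stand by pushing the edge of its wooden tray with your fingertips until the pot with the stub handle has come round to the front, its handle pointing squarely at the front edge of the bamboo work board (the long edge nearest you). Do not touch or lift any of the pots, leave them standing in their seats, leave the other things on the counter alone, and take your hand away when done.

Things in the scene. Friction and masses are not known exactly. Their poses are not given: they have to be found in the camera images.
- board: Bamboo work board lying on the counter, fixed, 340 (its x) x 420 (its y) x 25 mm thick; the revolving stand is on it. Origin: centre of its underside. Its -x axis points out over its front edge, the long edge nearest the robot; the board may lie up to 0.35 rad askew.
- stand: Foot of the revolving sauce stand, fixed on the board: round wooden foot 144 mm across and a 40 mm steel column on the tray's turning axis. Origin: on the turning axis, at the underside of the foot (25 mm above the counter). Its z is the turning axis; its yaw is arbitrary and tells nothing once the tray has been turned.
- tray (a joint): Turning angle of the wooden tray on the foot, rad, 0 at the start, positive counter-clockwise from above, endless either way. It stays where it is left (about 0.1 N m of friction). The tray: four round lobes of 50 mm radius, centred 84 mm from the axis and 90 degrees apart, round a hub of 66 mm radius. One pot stands on each lobe; tops of their lid knobs 134 mm above the counter.
- tray_top (a point): Middle of the tray's top, on the turning axis, 95 mm above the counter. The lobes' edges run from 73 to 95 mm above the counter. Between neighbouring lobes are four open notches: halfway between two lobes, 107 mm from the axis, 25 mm are free all round down to the board, for a fingertip to go in from above and push the flank of a lobe round.
- handled_seat (a point): Middle of the seat floor of the tray lobe on which the pot with the handle stands, 84 mm from the turning axis, 90 mm above the counter; it turns with the tray. Each lobe has such a seat, round, 67 mm across and 5 mm deep.
- handled_pot: The pot to bring to the front: round white ceramic pot, 64 mm across, 44 mm high with its flat wooden lid and lid knob, and the only one with a handle: a straight level stub, 20 mm thick, that points outward from the tray's axis. Loose, about 200 g, standing in its seat. Origin: centre of its underside. The handle lies along its -x axis.
- handle_tip (a point): Free end of the stub handle, 74 mm from the pot's centre line, 21 mm above the pot's underside (about 111 mm above the counter, 158 mm from the turning axis).
- plain_pot: Round white ceramic pot without handle, 64 mm across, 44 mm high with its wooden lid and knob, loose in another seat of the tray. Origin: centre of its underside.
- square_pot: Square white ceramic pot without handle, 48 mm wide, 44 mm high with its wooden lid and knob, loose in another seat. Origin: centre of its underside.
- steel_pot: Round steel pot without handle, 64 mm across its lid, 44 mm high with its wooden lid and knob, loose in another seat. Origin: centre of its underside.
- steel_pan: Empty steel food pan, open at the top, 126 x 194 mm over its rim, 100 mm high, loose on the counter to the left of the board. Origin: centre of its underside. To be left alone.
- bread_board: Small wooden serving board 160 x 300 x 15 mm carrying a short loaf 68 mm thick and 240 mm long (one piece, 80 mm high in all), on the counter to the left. Origin: centre of its underside. To be left alone.
- squeeze_bottle: Closed white plastic bottle, 56 mm across, 160 mm high, standing on the counter to the right of the board. Origin: centre of its underside. To be left alone.
- spreader: Spreading knife, 220 mm long, wooden handle 18 mm thick and flat steel blade 32 mm wide, lying on the counter to the right of the board. Origin: under its middle. To be left alone.

How it is judged:
At the end, for the whole second after the job is handed in: The handle of the pot points squarely at the board's front edge (within 0.17 rad), with the pot on the front side of the tray, standing upright in its seat (within 8 mm of the seat's middle); the other pots still stand on the tray, and the tray is at rest (angle between the x axis of handled_pot and the x axis of board, either way round below 0.17 rad and x of handle_tip in the frame of board below -0.13 m and distance between handled_pot and handled_seat below 0.008 m and velocity of joint tray between -0.05 and 0.05 rad/s and angle between each of handled_pot, plain_pot, square_pot, steel_pot's own z axis and vertical below 0.1 rad and height (world z) of handled_pot between 0.085 and 0.095 m and height (world z) of plain_pot between 0.085 and 0.095 m and height (world z) of square_pot between 0.085 and 0.095 m and height (world z) of steel_pot between 0.085 and 0.095 m); the robot touches nothing.
It fails at once if a pot was touched by the robot (contact force between any of the fingers, the arm and handled_pot above 1 N or contact force between any of the fingers, the arm and plain_pot above 1 N or contact force between any of the fingers, the arm and square_pot above 1 N or contact force between any of the fingers, the arm and steel_pot above 1 N).
It fails at once if a pot was lifted, tipped or knocked out of its seat (height (world z) of any of handled_pot, plain_pot, square_pot, steel_pot above 0.1 m or height (world z) of any of handled_pot, plain_pot, square_pot, steel_pot below 0.082 m or angle between any of handled_pot, plain_pot, square_pot, steel_pot's own z axis and vertical above 0.2 rad).
It fails at once if one of the other things on the counter was moved (distance of any of steel_pan, bread_board, squeeze_bottle, spreader from where it was at the start of the episode above 0.02 m).
It also fails if it takes over 58 s, if anything falls off the work surface, if the arm or the gripper's body presses on something with over 40 N, if the wrist force passes 120 N, or if a joint passes its speed limit or range.

## Working session

There is one attempt and no reset: what is moved stays moved. The work goes in short steps, Python scripts to look and compute and a tool call to move; the robot and the scene stay as the last step left them, time stands still between calls to the robot, and variables do not carry over. Pictures are saved under pics/ and viewed, about 8 in all and at most 12, crops included, and the job is handed in when it is done.

Besides the shell and the picture viewer there is one more tool, called by a JSON object that holds its "op" and its "data", one argument or row to a line. move_arm: Moves the arm, as the interface text tells. Shift numbers are shares of 0.03 m and turn numbers shares of 4 degrees, none past 1 either way. Its arguments: {"type":"object","properties":{"deltas":{"type":"array"},"grip_force":{"type":"number"}},"required":["deltas"]}

```bash
mkdir -p pics
cat > h.py <<'E'
import numpy as np,cv2
from bench import ctrl,cams
from scipy.spatial.transform import Rotation as R
def snap(n,f):
    s=ctrl.get_state(); d=cams.get_image(n); cv2.imwrite('pics/'+f+'.png',d['image'][:,:,::-1]); np.savez('pics/'+f+'.npz',K=d['K'],T=d.get('world_from_camera',np.eye(4)) ); return d,s
def ray(f,uv,z):
    d=np.load('pics/'+f+'.npz');K,T=d['K'],d['T']
    v=T[:3,:3]@np.linalg.inv(K)@np.array([uv[0],uv[1],1.]);o=T[:3,3]
    return (o+v*(z-o[2])/v[2])
def proj(f,p):
    d=np.load('pics/'+f+'.npz');K,T=d['K'],d['T']
    c=T[:3,:3].T@(np.array(p)-T[:3,3]);c=K@c;return c[:2]/c[2]
E
python3 - <<'E'
from h import *
for n in('top','scene'):
    d,s=snap(n,n+'0'); print(d['world_from_camera'].round(3),d['K'].round(0))
print(s['time'],s['position'],s['tool_rot'],R.from_rotvec(s['tool_rot']).as_matrix().round(3),s['grip_width'])
im=np.hstack([cv2.imread('pics/top0.png')]);cv2.imwrite('pics/topbig.png',cv2.resize(im,(800,600),interpolation=cv2.INTER_CUBIC))
E
```

```text
[[-0.01  -0.985  0.17   0.271]
 [-1.     0.009 -0.006 -0.007]
 [ 0.004 -0.17  -0.986  1.693]
 [ 0.     0.     0.     1.   ]] [[475.   0. 259.]
 [  0. 475. 198.]
 [  0.   0.   1.]]
[[-0.456  0.637 -0.622  1.333]
 [ 0.89   0.314 -0.331  0.436]
 [-0.016 -0.704 -0.71   1.025]
 [ 0.     0.     0.     1.   ]] [[369.   0. 253.]
 [  0. 369. 189.]
 [  0.   0.   1.]]
0.05 [0.28588963 0.58318831 0.24344886] [-7.09539916e-01 -3.06005992e+00  2.98406991e-03] [[-0.898  0.44  -0.001]
 [ 0.44   0.898 -0.002]
 [-0.    -0.002 -1.   ]] 0.9993310903140888
```

View pics/topbig.png

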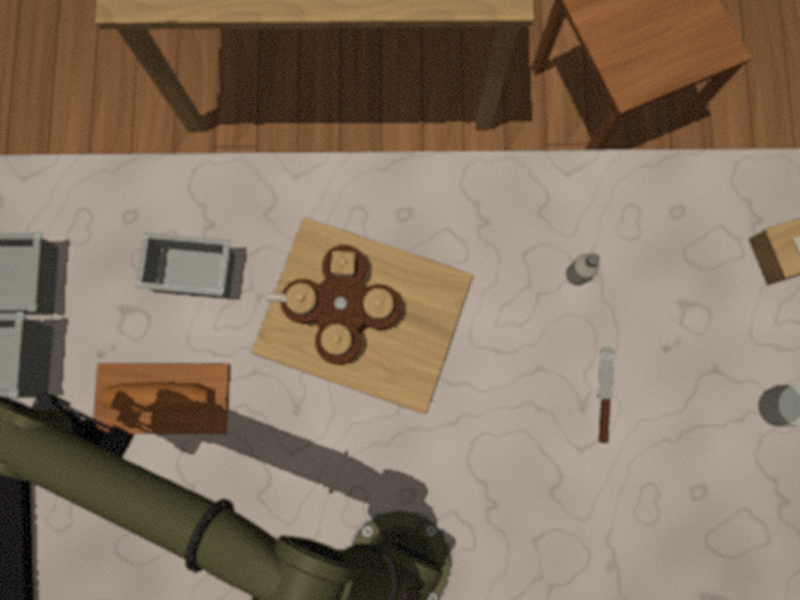

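View pics/scene0.png

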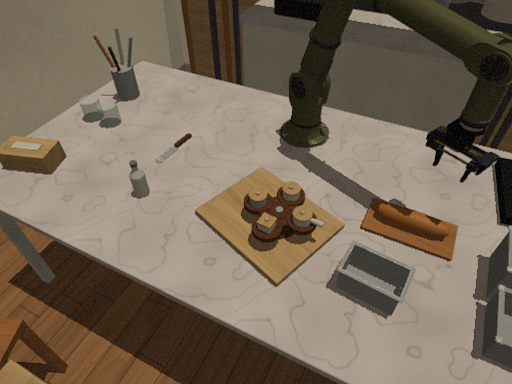

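The top view (800x600) shows the board corners at (303,218), (472,273), (427,412) and (252,353). The tray centre is at about (340,303). The handle points left (+y), from (300,297) to (270,297). It needs roughly 70° counter-clockwise to face the front edge.

Run:
```python
from h import *
s=.64
def r(u,v,z): return ray('top0',(u*s,v*s),z)[:2]
c=[r(u,v,.025) for u,v in((303,218),(472,273),(427,412),(252,353))]
print(np.round(c,3),[np.linalg.norm(c[i]-c[i-1]).round(3) for i in range(4)])
f=c[3]-c[0]+c[2]-c[1]; e=c[0]-c[1]+c[3]-c[2]
print('front ang',np.degrees(np.arctan2(f[1],f[0])),'edge+90',np.degrees(np.arctan2(e[1],e[0]))+90)
k=[r(u,v,.134) for u,v in((301,296),(342,262),(381,300),(339,340))]
m=np.mean(k,0);print('centre',m,r(340,303,.1)); 
for p in k: print(np.linalg.norm(p-m),np.degrees(np.arctan2(*(p-m)[::-1])))
im=cv2.imread('pics/top0.png')[125:275,150:310];cv2.imwrite('pics/crop.png',cv2.resize(im,(800,750)[:2] and (640,600),interpolation=cv2.INTER_CUBIC))
```

```text
[[ 0.775  0.217]
 [ 0.64  -0.174]
 [ 0.324 -0.065]
 [ 0.46   0.328]] [np.float64(0.334), np.float64(0.413), np.float64(0.334), np.float64(0.416)]
front ang 160.83180120025114 edge+90 160.95398263629352
centre [0.56080996 0.11922679] [0.55898732 0.12358183]
0.08540028608037446 84.61747003273496
0.08186040641818443 -1.6248065558498515
0.08604628261992231 -91.50927238474829
0.0876347727404804 177.83290646646114
```

View pics/crop.png

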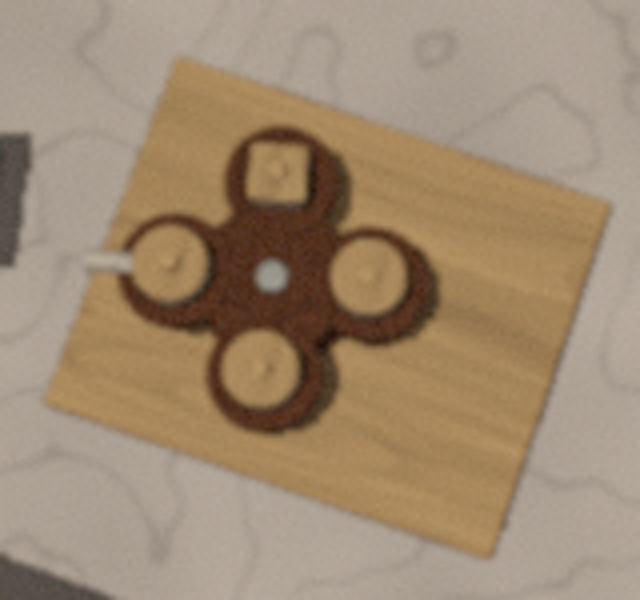

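The crop (scale 4, offset 150,125) puts the knobs at (172,260), (279,170), (370,274) and (264,369). The handle tip is at (86,261) and the axis cap at (272,275).

Run:
```python
from h import *
def r(u,v,z): return ray('top0',(150+(u-1.5)/4,125+(v-1.5)/4),z)[:2]
k=[r(u,v,.134) for u,v in((172,260),(279,170),(370,274),(264,369))]
m=np.mean(k,0);print('centre',m,r(272,275,.1)) 
for p in k: print(np.linalg.norm(p-m),np.degrees(np.arctan2(*(p-m)[::-1])))
t=r(86,261,.111);b=r(130,262,.111);h=t-m
print('tip',t,np.linalg.norm(h),np.degrees(np.arctan2(h[1],h[0])), 'stub',np.degrees(np.arctan2(*(t-b)[::-1])))
c=[r(u,v,.025) for u,v in((180,58),(609,203),(492,557),(45,402))]
for a,b2 in((1,0),(2,3)):
  e=c[b2]-c[a];print('front',np.degrees(np.arctan2(e[1],e[0]))+90,np.linalg.norm(e))
```

```text
centre [0.5608019  0.12136525] [0.56087539 0.12350544]
0.08325545658806752 84.90742239814531
0.08396268229312784 -4.179296120594676
0.08263155135780528 -94.18122251930009
0.08528912589833755 176.2327313102601
tip [0.57238738 0.28023855] 0.15929516309687106 85.82921577190669 stub 88.14762481395984
front 160.31321302152168 0.4113750198135403
front 160.4443349581544 0.4163628872518069
```

{"op": "move_arm", "data": {
  "deltas": [
    {"linear":[-0.4,-0.16,0],"turn":[0,0,0],"claw":1},
    {"linear":[-0.82,-0.32,0],"turn":[0,0,0],"claw":1},
    {"linear":[-0.82,-0.32,0],"turn":[0,0,0],"claw":1},
    {"linear":[-0.82,-0.32,0],"turn":[0,0,0],"claw":1},
    {"linear":[-0.82,-0.32,0],"turn":[0,0,0],"claw":1},
    {"linear":[-0.82,-0.32,0],"turn":[0,0,0],"claw":1},
    {"linear":[-0.82,-0.32,0],"turn":[0,0,0],"claw":1},
    {"linear":[-0.82,-0.32,0],"turn":[0,0,0],"claw":1},
    {"linear":[-0.82,-0.32,0],"turn":[0,0,0],"claw":1},
    {"linear":[-0.82,-0.32,0],"turn":[0,0,0],"claw":1},
    {"linear":[-0.82,-0.32,0],"turn":[0,0,0],"claw":1},
    {"linear":[-0.82,-0.32,0],"turn":[0,0,0],"claw":1},
    {"linear":[-0.82,-0.32,0],"turn":[0,0,0],"claw":1},
    {"linear":[-0.82,-0.32,0],"turn":[0,0,0],"claw":1},
    {"linear":[-0.82,-0.32,0],"turn":[0,0,0],"claw":1},
    {"linear":[-0.82,-0.32,0],"turn":[0,0,0],"claw":1},
    {"linear":[-0.82,-0.32,0],"turn":[0,0,0],"claw":1},
    {"linear":[-0.82,-0.32,0],"turn":[0,0,0],"claw":1},
    {"linear":[-0.82,-0.32,0],"turn":[0,0,0],"claw":1},
    {"linear":[-0.82,-0.32,0],"turn":[0,0,0],"claw":1}
  ]
}}

```text
time: 1.77
position: [0.6349, 0.2021, 0.2444]
tool_rot: [-0.711, -3.06, 0.001]
ft_force: [0.6, -0.2, -0.6]
grip_width: 0.006
```

{"op": "move_arm", "data": {
  "deltas": [
    {"linear":[-0.4,-0.16,0],"turn":[0,0,0.95],"claw":1},
    {"linear":[0,0,0],"turn":[0,0,0.95],"claw":1},
    {"linear":[0,0,0],"turn":[0,0,0.95],"claw":1},
    {"linear":[0,0,0],"turn":[0,0,0.95],"claw":1},
    {"linear":[0,0,0],"turn":[0,0,0.95],"claw":1},
    {"linear":[0,0,0],"turn":[0,0,0.95],"claw":1},
    {"linear":[0,0,0],"turn":[0,0,0],"claw":1},
    {"linear":[0,0,0],"turn":[0,0,0],"claw":1}
  ]
}}

```text
time: 2.43
position: [0.6428, 0.194, 0.2444]
tool_rot: [-1.299, -2.86, 0.001]
ft_force: [-0.4, -0.2, -0.3]
grip_width: 0.006
```

```bash
cat > st.py <<'E'
from h import *
C=np.array([.561,.122]);s=ctrl.get_state();M=R.from_rotvec(s['tool_rot']).as_matrix();p=s['position']
d=p[:2]-C;print('t',s['time'],'pos',p.round(4),'grip',s['grip_width'],'F',np.round(s['ft_force'],1),'r',np.linalg.norm(d).round(4),'ang',np.degrees(np.arctan2(d[1],d[0])).round(1),'yang',np.degrees(np.arctan2(M[1,1],M[0,1])).round(1),'z',M[:,2].round(3))
E
cat >> h.py <<'E'
def wsnap(f):
    s=ctrl.get_state(); d=cams.get_image('wrist'); cv2.imwrite('pics/'+f+'.png',d['image'][:,:,::-1])
    T=np.eye(4);T[:3,:3]=R.from_rotvec(s['tool_rot']).as_matrix();T[:3,3]=s['position']
    np.savez('pics/'+f+'.npz',K=d['K'],T=T@d['tool_from_camera'])
E
python3 st.py; python3 -c "
from h import *
wsnap('w1')
for p in [(.561,.122,.1),(.642,.192,.085)]: print(proj('w1',p))"
```

```text
t 2.4333 pos [0.6428 0.194  0.2444] grip 0.005965053303533653 F [-0.4 -0.2 -0.3] r 0.1089 ang 41.3 yang 41.1 z [-0. -0. -1.]
[130.94310881 182.93879215]
[250.29666474 179.61911835]
```

View pics/w1.png

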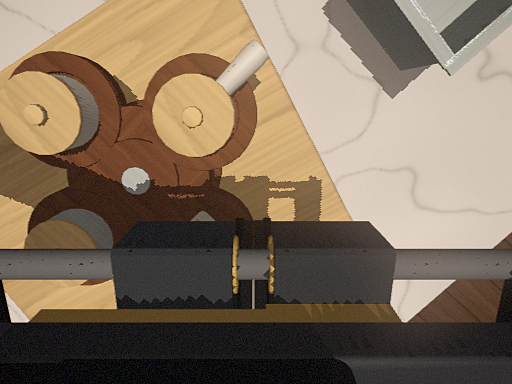

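The wrist view shows the cap at (136,181), the handled knob at (192,117) and the handle tip at (258,50). The fingers are above the notch between the handled and square pots. I'll refine from these points.

Run:
```python
from h import *
c=ray('w1',(136,181),.1);k=ray('w1',(192,117),.134);k2=ray('w1',(36,115),.134);t=ray('w1',(259,49),.111)
print(c,k,k2,t)
an=lambda a,b:np.degrees(np.arctan2(b[1]-a[1],b[0]-a[0]))
print(an(c,k),an(c,t),an(k,t),np.linalg.norm(k-c),np.linalg.norm((t-c)[:2]),np.linalg.norm((k2-c)[:2]))
T=np.load('pics/w1.npz')['T'];s=ctrl.get_state();p=s['position']
M=R.from_rotvec(s['tool_rot']).as_matrix()
for q in [(0,.015,.022),(0,-.015,.022),(.0095,0,.022),(-.0095,0,.022),(0,.015,-.04),(0,-.015,-.04)]: print(q,proj('w1',p+M@np.array(q)))
```

```text
[0.56336441 0.12644952 0.1       ] [0.56975219 0.20899171 0.134     ] [0.48087073 0.13325234 0.134     ] [0.57444072 0.28023152 0.111     ]
85.57481239796826 85.88032446466059 86.23459943144029 0.08949870392820458 0.15418037576356802 0.08277370040840867
(0, 0.015, 0.022) [280.03561547 238.59523775]
(0, -0.015, 0.022) [224.10605143 238.6015597 ]
(0.0095, 0, 0.022) [252.05894386 221.98899649]
(-0.0095, 0, 0.022) [252.08303159 254.74527274]
(0, 0.015, -0.04) [294.11579154 310.80877496]
(0, -0.015, -0.04) [209.2665126  310.82090716]
```

{"op": "move_arm", "data": {
  "deltas": [
    {"linear":[0,0,0.48],"turn":[0,0,0],"claw":1},
    {"linear":[0,0,0.48],"turn":[0,0,0],"claw":1},
    {"linear":[0,0,0.48],"turn":[0,0,0],"claw":1},
    {"linear":[0,0,0.48],"turn":[0,0,0],"claw":1},
    {"linear":[0,0,0.48],"turn":[0,0,0],"claw":1},
    {"linear":[0,0,0.48],"turn":[0,0,0],"claw":1},
    {"linear":[0,0,0.48],"turn":[0,0,0],"claw":1},
    {"linear":[0,0,0.4],"turn":[0,0,0],"claw":1},
    {"linear":[0,0,0],"turn":[0,0,0],"claw":1}
  ]
}}

```text
time: 3.23
position: [0.6411, 0.1942, 0.1286]
tool_rot: [-1.298, -2.857, 0.006]
ft_force: [0.1, -0.7, -0.1]
grip_width: 0.004
```

```bash
sed -i 's/\[.561,.122\]/[.562,.1235]/' st.py; python3 st.py; python3 -c "
from h import *
wsnap('w2')"
```

```text
t 3.2333 pos [0.6411 0.1942 0.1286] grip 0.0037725565338225233 F [ 0.1 -0.7 -0.1] r 0.1061 ang 41.8 yang 41.1 z [-0.005 -0.002 -1.   ]
```

View pics/w2.png

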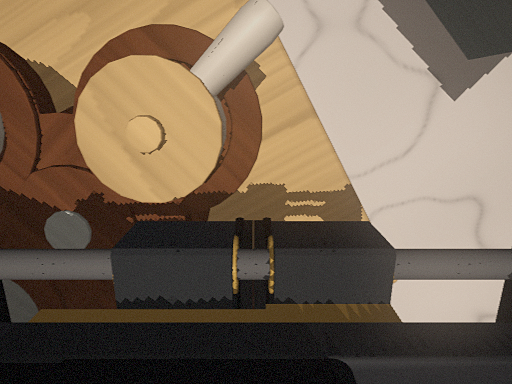

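The closed fingers are centred in the notch, with the handled pot (knob at 146,134) clear of them. I'll finish the descent and start pushing along the arc.

{"op": "move_arm", "data": {
  "deltas": [
    {"linear":[0,0,0.43],"turn":[0,0,0],"claw":1},
    {"linear":[0,0,0.43],"turn":[0,0,0],"claw":1},
    {"linear":[0,0,0],"turn":[0,0,0],"claw":1},
    {"linear":[0.062,-0.001,0],"turn":[0,0,-0.25],"claw":1},
    {"linear":[0.062,-0.001,0],"turn":[0,0,-0.25],"claw":1},
    {"linear":[0.062,-0.001,0],"turn":[0,0,-0.25],"claw":1},
    {"linear":[0.062,-0.001,0],"turn":[0,0,-0.25],"claw":1},
    {"linear":[0.062,-0.001,0],"turn":[0,0,-0.25],"claw":1},
    {"linear":[0.062,-0.001,0],"turn":[0,0,-0.25],"claw":1},
    {"linear":[0.062,-0.001,0],"turn":[0,0,-0.25],"claw":1},
    {"linear":[0.062,-0.001,0],"turn":[0,0,-0.25],"claw":1},
    {"linear":[0.124,-0.002,0],"turn":[0,0,-0.5],"claw":1},
    {"linear":[0.124,-0.002,0],"turn":[0,0,-0.5],"claw":1},
    {"linear":[0.124,-0.002,0],"turn":[0,0,-0.5],"claw":1},
    {"linear":[0.124,-0.002,0],"turn":[0,0,-0.5],"claw":1},
    {"linear":[0,0,0],"turn":[0,0,0],"claw":1}
  ]
}}

```text
time: 4.62
position: [0.6199, 0.215, 0.1061]
tool_rot: [-0.886, -3.014, -0.001]
ft_force: [0.3, -0.3, -0.1]
grip_width: 0.003
```

```bash
python3 st.py; python3 -c "
from h import *
wsnap('w3')"
```

```text
t 4.6167 pos [0.6199 0.215  0.1061] grip 0.0027776770952156423 F [ 0.3 -0.3 -0.1] r 0.1083 ang 57.7 yang 57.2 z [-0.     0.001 -1.   ]
```

View pics/w3.png

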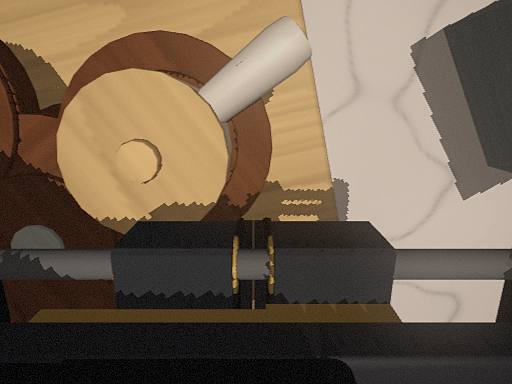

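Run:
```python
from h import *
an=lambda a,b:np.degrees(np.arctan2(b[1]-a[1],b[0]-a[0]))
for f,a,b,l in(('w2',(146,134),(267,12),0),('w3',(138,161),(299,35),0)):
  k=ray(f,a,.133);t=ray(f,b,.113);C=(.562,.1235);print(k,t,an(C,k),an(C,t),an(k,t))
```

```text
[0.56982415 0.20960417 0.133     ] [0.57454831 0.2804621  0.113     ] 84.80788485046436 85.42922016027687 86.18568448896707
[0.55549359 0.20949552 0.133     ] [0.54953541 0.28198669 0.113     ] 94.32674808672898 94.49691526116673 94.69867951254982
```

The tray has followed: the handle now points at about 94.6°, against a target of 160.4°. Contact came after about 7° of travel, as expected. I'll continue around the arc.

{"op": "move_arm", "data": {
  "deltas": [
    {"linear":[0.062,-0.004,0.08],"turn":[0,0,-0.25],"claw":1},
    {"linear":[0.124,-0.004,0],"turn":[0,0,-0.5],"claw":1},
    {"linear":[0.124,-0.004,0],"turn":[0,0,-0.5],"claw":1},
    {"linear":[0.124,-0.004,0],"turn":[0,0,-0.5],"claw":1},
    {"linear":[0.124,-0.004,0],"turn":[0,0,-0.5],"claw":1},
    {"linear":[0.124,-0.004,0],"turn":[0,0,-0.5],"claw":1},
    {"linear":[0.124,-0.004,0],"turn":[0,0,-0.5],"claw":1},
    {"linear":[0.124,-0.004,0],"turn":[0,0,-0.5],"claw":1},
    {"linear":[0.124,-0.004,0],"turn":[0,0,-0.5],"claw":1},
    {"linear":[0.124,-0.004,0],"turn":[0,0,-0.5],"claw":1},
    {"linear":[0.124,-0.004,0],"turn":[0,0,-0.5],"claw":1},
    {"linear":[0.124,-0.004,0],"turn":[0,0,-0.5],"claw":1},
    {"linear":[0.124,-0.004,0],"turn":[0,0,-0.5],"claw":1},
    {"linear":[0.124,-0.004,0],"turn":[0,0,-0.5],"claw":1},
    {"linear":[0.124,-0.004,0],"turn":[0,0,-0.5],"claw":1},
    {"linear":[0.124,-0.004,0],"turn":[0,0,-0.5],"claw":1},
    {"linear":[0.124,-0.004,0],"turn":[0,0,-0.5],"claw":1},
    {"linear":[0.062,-0.002,0],"turn":[0,0,-0.25],"claw":1},
    {"linear":[0,0,0],"turn":[0,0,0],"claw":1}
  ]
}}

```text
time: 6.25
position: [0.5599, 0.2308, 0.1036]
tool_rot: [-0.031, 3.141, 0.001]
ft_force: [0.5, 1.1, -0.5]
grip_width: 0.005
```

```bash
python3 st.py
```

```text
t 6.25 pos [0.5599 0.2308 0.1036] grip 0.005106582414298789 F [ 0.5  1.1 -0.5] r 0.1074 ang 91.1 yang 91.1 z [ 0.     0.001 -1.   ]
```

{"op": "move_arm", "data": {
  "deltas": [
    {"linear":[0.062,-0.002,0],"turn":[0,0,-0.25],"claw":1},
    {"linear":[0.124,-0.003,0],"turn":[0,0,-0.5],"claw":1},
    {"linear":[0.124,-0.003,0],"turn":[0,0,-0.5],"claw":1},
    {"linear":[0.124,-0.003,0],"turn":[0,0,-0.5],"claw":1},
    {"linear":[0.124,-0.003,0],"turn":[0,0,-0.5],"claw":1},
    {"linear":[0.124,-0.003,0],"turn":[0,0,-0.5],"claw":1},
    {"linear":[0.124,-0.003,0],"turn":[0,0,-0.5],"claw":1},
    {"linear":[0.124,-0.003,0],"turn":[0,0,-0.5],"claw":1},
    {"linear":[0.124,-0.003,0],"turn":[0,0,-0.5],"claw":1},
    {"linear":[0.124,-0.003,0],"turn":[0,0,-0.5],"claw":1},
    {"linear":[0.124,-0.003,0],"turn":[0,0,-0.5],"claw":1},
    {"linear":[0.124,-0.003,0],"turn":[0,0,-0.5],"claw":1},
    {"linear":[0.124,-0.003,0],"turn":[0,0,-0.5],"claw":1},
    {"linear":[0.124,-0.003,0],"turn":[0,0,-0.5],"claw":1},
    {"linear":[0.062,-0.002,0],"turn":[0,0,-0.25],"claw":1},
    {"linear":[0.062,-0.002,0],"turn":[0,0,-0.25],"claw":1},
    {"linear":[0.062,-0.002,0],"turn":[0,0,-0.25],"claw":1},
    {"linear":[0,0,0],"turn":[0,0,0],"claw":1}
  ]
}}

```text
time: 7.75
position: [0.507, 0.2146, 0.1035]
tool_rot: [0.843, -3.026, 0.0]
ft_force: [-0.1, 1.2, 0.7]
grip_width: 0.008
```

```bash
python3 st.py; python3 -c "
from h import *
wsnap('w4')"
```

```text
t 7.75 pos [0.507  0.2146 0.1035] grip 0.007774700847778461 F [-0.1  1.2  0.7] r 0.1064 ang 121.2 yang 121.1 z [-0. -0. -1.]
```

View pics/w4.png

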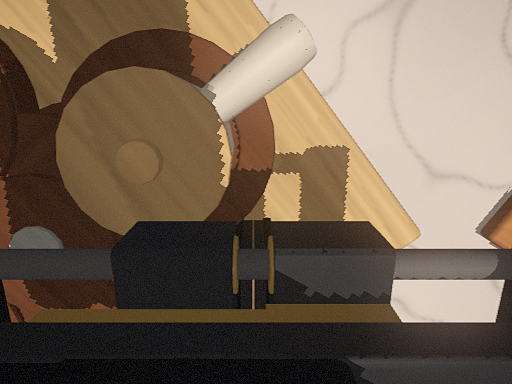

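The pose relative to the tool is the same as before (knob 138,162; tip 303,33), so the handle is at about 158.3°. I'll push about 2° more, back off, lift and move aside.

{"op": "move_arm", "data": {
  "deltas": [
    {"linear":[0.062,-0.002,0],"turn":[0,0,-0.25],"claw":1},
    {"linear":[0.062,-0.002,0],"turn":[0,0,-0.25],"claw":1},
    {"linear":[0,0,0],"turn":[0,0,0],"claw":1},
    {"linear":[0,0,0],"turn":[0,0,0],"claw":1},
    {"linear":[-0.15,0,0],"turn":[0,0,0],"claw":1},
    {"linear":[-0.15,0,0],"turn":[0,0,0],"claw":1},
    {"linear":[0,0,0],"turn":[0,0,0],"claw":1},
    {"linear":[0,0,-0.3],"turn":[0,0,0],"claw":1},
    {"linear":[0,0,-0.6],"turn":[0,0,0],"claw":1},
    {"linear":[0,0,-0.8],"turn":[0,0,0],"claw":1},
    {"linear":[0,0,-0.8],"turn":[0,0,0],"claw":1},
    {"linear":[0,0,-0.8],"turn":[0,0,0],"claw":1},
    {"linear":[0,0,-0.8],"turn":[0,0,0],"claw":1},
    {"linear":[0,0,-0.4],"turn":[0,0,0],"claw":1},
    {"linear":[0,0,0],"turn":[0,0,0],"claw":1}
  ]
}}

```text
time: 9.05
position: [0.5133, 0.2182, 0.2423]
tool_rot: [-0.892, 3.006, 0.001]
ft_force: [1.0, -0.6, 0.2]
grip_width: 0.006
```

```bash
python3 st.py
```

```text
t 9.05 pos [0.5133 0.2182 0.2423] grip 0.005912361883826834 F [ 1.  -0.6  0.2] r 0.1065 ang 117.2 yang 123.1 z [ 0.006  0.003 -1.   ]
```

{"op": "move_arm", "data": {
  "deltas": [
    {"linear":[-0.45,0.7,0],"turn":[0,0,0],"claw":1},
    {"linear":[-0.45,0.7,0],"turn":[0,0,0],"claw":1},
    {"linear":[-0.45,0.7,0],"turn":[0,0,0],"claw":1},
    {"linear":[-0.45,0.7,0],"turn":[0,0,0],"claw":1},
    {"linear":[-0.45,0.7,0],"turn":[0,0,0],"claw":1},
    {"linear":[-0.45,0.7,0],"turn":[0,0,0],"claw":1},
    {"linear":[-0.45,0.7,0],"turn":[0,0,0],"claw":1},
    {"linear":[-0.45,0.7,0],"turn":[0,0,0],"claw":1},
    {"linear":[-0.45,0.7,0],"turn":[0,0,0],"claw":1},
    {"linear":[-0.45,0.7,0],"turn":[0,0,0],"claw":1},
    {"linear":[0,0,0],"turn":[0,0,0],"claw":1},
    {"linear":[0,0,0],"turn":[0,0,0],"claw":1}
  ]
}}

```text
time: 10.05
position: [0.5086, 0.4683, 0.236]
tool_rot: [0.898, -3.007, 0.002]
ft_force: [0.6, -0.6, -0.5]
grip_width: 0.004
```

```bash
python3 st.py; python3 -c "
from h import *
snap('top','top1')
im=cv2.imread('pics/top1.png')[125:275,150:310];cv2.imwrite('pics/crop1.png',cv2.resize(im,(640,600),interpolation=cv2.INTER_CUBIC))"
```

```text
t 10.05 pos [0.5086 0.4683 0.236 ] grip 0.003954680320456734 F [ 0.6 -0.6 -0.5] r 0.3489 ang 98.8 yang 123.3 z [-0.003 -0.002 -1.   ]
```

View pics/crop1.png

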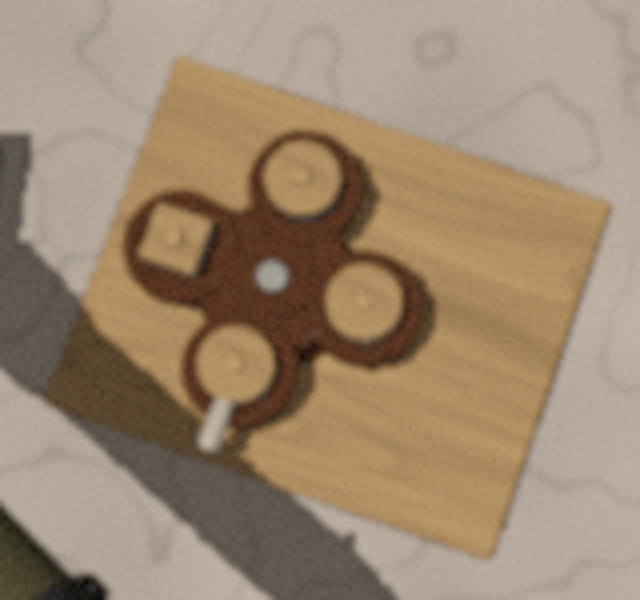

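The final view shows the handled knob at (235,362) and the handle tip at (209,448). All the pots are seated and the hand is clear.

Run:
```python
from h import *
def r(u,v,z): return ray('top1',(150+(u-1.5)/4,125+(v-1.5)/4),z)[:2]
an=lambda a,b:np.degrees(np.arctan2(b[1]-a[1],b[0]-a[0]))
k=[r(u,v,.134) for u,v in((235,362),(301,176),(174,237),(364,300))];m=np.mean(k,0);t=r(209,448,.111)
print(m,an(m,k[0]),an(m,t),an(k[0],t),'opp',an(k[1],k[0]),an(k[2],k[3])+180+0, 'target 160.4')
a=cv2.imread('pics/top0.png').astype(int);b=cv2.imread('pics/top1.png').astype(int)
d=np.abs(a-b).sum(2)
print('diff bottle/knife, pan',d[155:290,360:410].mean(),d[145:195,85:150].mean())
ctrl.close_job()
```

```text
[0.56038657 0.12365735] 160.82438604275734 161.02216489554004 161.2481811731744 opp 160.97170538607767 70.91526764105737 target 160.4
diff bottle/knife, pan 23.536592592592594 91.68738461538462
the job is handed in; nothing more can be done
```

I turned the stand about 75° counter-clockwise. The closed fingertips went into the notch between the handled and square pots and pushed the handled pot's lobe round. I then backed off, lifted, moved the hand aside and handed the job in at about 10 s.

- **Handle direction:** in the last top picture the handle points at 161.0–161.2°, against 160.4° for the direction out over the front edge. That is about 0.01 rad off, and the limit is 0.17.
- **Pots:** all four appear upright in their seats in the top view. The wrist force readings stayed at about 1 N throughout.
- **Counter items:** I compared the before and after top pictures for the bottle and knife area (mean difference 23.5) and for the pan area (91.7). The pan figure is high, probably because the arm and its shadow lie over that area, so the check doesn't settle whether the pan moved. The bread board was not checked. I did not plan any contact with these items, and the fingertips passed over them at about 0.21 m or higher.

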